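Lock the mosaic panel with its key, by feel

ROBOT

A 6-joint arm with a two-finger parallel gripper is mounted at the origin on the work surface. World frame = base frame: x ahead of the robot, y to its left, z up, the work surface at z = 0. Lengths are in mm, angles in rad, forces in N, time in s.
With the tool pointing down it reaches from about 325 to 775 mm from the base axis. Payload 9.3 kg.
Tool frame: the origin (TCP) lies midway between the tips of the shut fingers; the grasp point (between the pads) lies 19 mm behind it; z points along the fingers, y is the line along which they close (so a half turn about z gives the same grasp; the last joint's range is limited). The gripper opens to 85 mm and grips with 20 to 120 N. Pads are 22 mm wide; open, the fingers measure 114 mm over their backs; the gripper's body (76 mm by 85 mm) begins 54 mm behind the grasp point. The pads swing forward as they close: fully open they stand 13 mm farther back than shut.
Start: joints at [1.189, 0.259, 0.021, 1.334, 0, 1.418], TCP at [124.746, 535.663, 231.279] pointing down, gripper open.
Joint ranges: [-3.04, 3.04], [-0.91, 1.82], [-1.04, 1.36], [-1.92, 1.95], [-1.52, 1.45], [-3.14, 3.14]. Speed limits (rad/s): [2.22, 2.22, 2.79, 3.14, 3.14, 3.14].

INTERFACE

Orientations are given as [roll, pitch, yaw] about the fixed x, y, z axes, in that order (R = Rz(yaw) Ry(pitch) Rx(roll)).
In Python, from rig import telemetry, imaging, finish_job gives the robot as it stands.
- The arm moves only by the tool servo_tool, never from a script. Its argument "plan" is text: rows parted by semicolons, each of 5 numbers parted by spaces: the shift along the tool's x, y, z in m, then the turn about the tool's z in rad, then the finger opening in m, from 0 to 0.0854. In form: dx dy dz twist fingers; .... A call has 1 to 8 rows; each row shifts and turns the commanded pose from where the row before left it, along the tool's axes as they then stand; what a row does not reach is not made up. A row lasts 1/12 s, in which the tool goes at most 41.7 mm and 7.16 degrees, less where a joint would pass 70% of its speed; a pose out of reach is approached as far as the arm can. A call is refused whole if a number of a shift passes 0.0417 or a number of a turn 0.125, either way. A call with a gripper value outside its range is refused whole. The fingers move at their own pace and stop on an object; the grip force is fixed at half the most. Time passes only in rows, so rows that do not move let the fingers close. It gives the time, the measured TCP pose, the force, the opening and the grip force at its end, in the units of the state.
- telemetry.get_obs(): the state, without advancing time (a new reading comes with each control period).
- imaging.get_image(name): name is "side" or "top" or "wrist"; returns a dict with "image" (420x560x3 uint8, red, green, blue), "depth" (420x560 float32, mm along the optical axis (not along the pixel's ray), 0 where there is no reading), "camera_matrix" (3x3 intrinsics, pixels), "camera_from_world" (4x4, takes a point from world to camera coordinates). Camera axes: x right, y down, z forward; pixel columns grow to the right and rows downward; lengths in mm; the calibration is good to about 2 mm. A picture is of the moment at which its call begins.
- finish_job(): hands the job in; it is judged then, once.
The state is a dict: "t": time; "joint_positions": joint angles; "joint_velocities": joint speeds; "joint_torque": joint torques, N m; "tool_pos": TCP position; "orientation": TCP orientation; "ft_force": force on the tool from outside, world axes, zero at the start; "ft_torque": the same for the moment, N m; "grip_width": finger opening in mm; "grasp_force": force on a finger pad.
Only numpy, scipy, OpenCV 4.12 (cv2) and the standard library are available. Lean on these libraries where they do the work, as an engineer would, in place of code of your own. Each camera call takes 0.05 s, during which the arm holds its last target. There are 200 camera calls.

TASK

Lock the mosaic panel to its stand: take the red-handled locking key off the cork pad, feel with its rod along the sprung steel strip hidden under the panel's front overhang until it drops into the slot, then push the key gently fully home, up to its brass collar, and leave it there with its handle resting upright on the wooden sill. Never press the key against the strip or the rest of the stand with more than 20 N, and leave the other things on the table where they are.

Things in the scene. Friction and masses are not known exactly. Their poses are not given: they have to be found in the camera images.
- key_center (a point): Centre of the locking key's red handle, half-way up (22 mm above its underside). The handle is a block 50 mm long (x), 26 mm wide (y), 44 mm tall (z): grip it from above across the 26 mm. The key weighs about 180 g and balances about 14 mm ahead (+x) of this point. It starts lying on the cork pad, handle upright, rod pointing roughly away from the robot.
- key_tip (a point): End of the key's straight 10 mm steel rod, which leaves the handle's +x end at handle mid-height: 138 mm along x from the handle's centre. A brass collar 22 mm across, 6 mm thick, sits round the rod as the stop; its front face is 38 mm short of this end. Axes as the key's: x along the rod, z up.
- pad: Cork rest pad 150 x 110 x 12 mm fixed to the table; the key starts on it, on the left or on the right of the stand. Origin under its centre, on the table.
- stand: Fixed stand with the mosaic panel. x points into the stand, away from the robot, y along the panel's front edge, z up. Origin on the table, below the middle of the hidden strip's front face. With the key fully home its collar meets the strip, the rod end at x = 38 mm, the handle centre at x = -100 mm; let go with the strip still pushed in, it kicks the key back: ease off first.
- strip_mid (a point): Middle of the front face (x = 0, looking to -x) of the hidden steel strip, 46 mm above the table; axes as the stand's. One slot, 14 mm wide (y), 35 to 57 mm above the table, 40 mm deep, sharp-edged, its middle anywhere from y = -40 to +40 mm (not at this point); else the strip is flat. Solid cheeks, fronts at x = -45 mm, leave it open from y = -85 to +85 mm.
- strip_end (a point): Left end (y = +85 mm) of the open part of that strip's resting face. The strip is sprung: pushed along +x it starts to yield at 1.5 N, stiffens by 0.5 N per mm to a hard stop at 12 mm (7.5 N), springs back, and does not give sideways. With the rod pressed on it and slid onto the slot, it springs back round the rod: the push falls to nothing and the slot's side then stops the rod.
- panel_edge (a point): Middle of the panel's front edge, at x = -55 mm of the stand, 81 mm above the table. The panel (white board, stone-coloured squares) is 260 x 330 mm, its underside 72 mm and its top 92 mm above the table: it roofs over the strip.
- sill: Fixed wooden sill board in front of and under the strip, turned like the stand. Origin at the stand's. Its top is 20 mm above the table; it is 190 mm wide (y) and runs from x = -190 mm to the strip. The key's handle slides and finally rests on it; the rod's axis is then 42 mm above the table.
- tub: Clear open tub 150 x 110 x 50 mm with a few stone tiles, on the side of the stand away from the pad; a bystander. Origin under its centre.
- tape: Roll of masking tape, 70 mm across, 25 mm tall, lying flat; a bystander. Origin under its centre.
- jar: Glass jar with white lid, 64 mm across, 90 mm tall; a bystander. Origin under its centre.
- glue: White glue bottle with black cap, 76 mm across, 190 mm tall; a bystander. Origin under its centre.
- brush: Brush with wooden handle, lying; a bystander.
- scraper: Spatula-like scraper with black handle, lying; a bystander.
There are look-alikes about, which are no part of the job. There is more than one size of the part that bears key_center; the job needs the smaller.

How it is judged:
By the outcome, as a careful person would: the job done as asked, in the order asked, and still so for the second after the job is handed in, with the robot touching nothing.
It also fails if it takes over 51 s, if anything falls off the work surface, if the arm or the gripper's body presses on something with over 40 N, if the wrist force passes 120 N, or if a joint passes its speed limit or range.

## Working session

There is one attempt and no reset: what is moved stays moved. The work goes in short steps, Python scripts to look and compute and a tool call to move; the robot and the scene stay as the last step left them, time stands still between calls to the robot, and variables do not carry over. Pictures are saved under pics/ and viewed, at most 10 in all, crops included, and the job is handed in when it is done.

Besides the shell and the picture viewer there is one more tool, called after "Emit:" by a JSON object that holds its "api" and its "payload", one argument or row to a line. servo_tool: Moves the arm, as the interface text tells. Its arguments: {"type":"object","properties":{"plan":{"type":"string"}},"required":["plan"]}

```bash
mkdir -p pics; ls; python3 - <<'E'
from rig import telemetry, imaging
import cv2,numpy as np
o=telemetry.get_obs(); print(o)
for n in ("top","side"):
    d=imaging.get_image(n); cv2.imwrite(f"pics/{n}0.png",d["image"][:,:,::-1]); np.savez(f"{n}0.npz",**d)
    print(n,d["camera_matrix"],d["camera_from_world"].round(3).tolist())
E
```

```text
pics
{'t': 0.0, 'joint_positions': array([ 1.18943641e+00,  2.59178130e-01,  2.07717694e-02,  1.33370566e+00,
       -1.60377919e-05,  1.41818947e+00]), 'joint_velocities': array([ 5.26578573e-04,  6.23201177e-04, -6.37785172e-04,  3.17463046e-04,
        7.03535886e-05, -3.45458315e-04]), 'joint_torque': array([ 1.33988193e-03, -5.55628967e+01,  3.44535470e+01,  1.34172424e-02,
       -2.91492524e-04, -4.26030198e-06]), 'tool_pos': array([124.62718478, 535.40635505, 230.67775057]), 'orientation': array([-3.14028981e+00, -1.84153727e-04,  2.91283948e+00]), 'ft_force': array([-0.74051231, -0.85326644,  0.80649389]), 'ft_torque': array([-0.00994923, -0.01479621,  0.03425382]), 'grasp_force': 0.0, 'grip_width': 85.8326439145166}
top [[414.76765205   0.         280.56587189]
 [  0.         414.76765205 216.25691232]
 [  0.           0.           1.        ]] [[0.017, -1.0, -0.012, -5.684], [-0.999, -0.016, -0.051, 406.897], [0.05, 0.013, -0.999, 1401.058], [0.0, 0.0, 0.0, 1.0]]
side [[500.22257995   0.         283.64973224]
 [  0.         500.22257995 208.76575455]
 [  0.           0.           1.        ]] [[0.881, -0.473, -0.006, -363.711], [-0.262, -0.479, -0.838, 172.668], [0.393, 0.74, -0.546, 1268.634], [0.0, 0.0, 0.0, 1.0]]
```

View pics/top0.png

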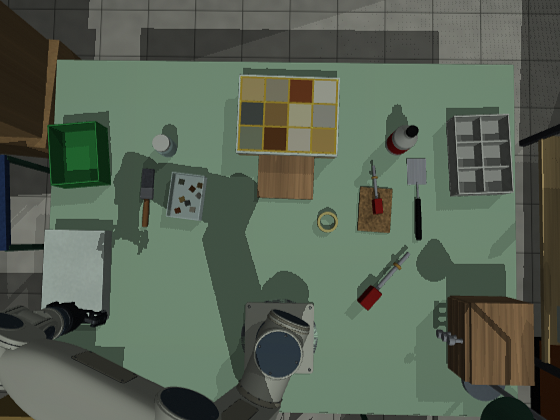

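View pics/side0.png

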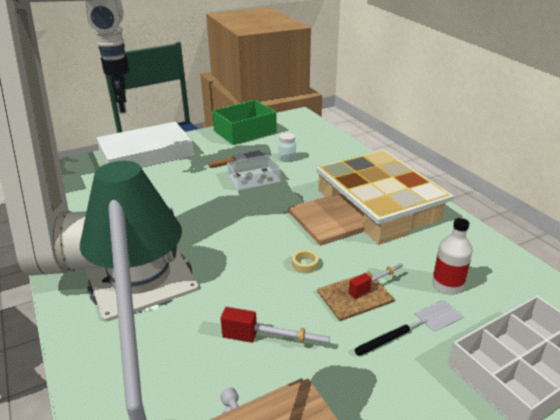

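Top view: what could pass for the key is the small red handle on the cork pad (377,206) and the larger red handle lying on bare table (370,297). The red glue label (398,142) is not a candidate. I choose the one on the pad, since it is the smaller and is where the task puts it. The stand's panel spans (237-340, 75-157) and the sill (258-314, 155-200).

```bash
cat > h.py <<'E'
import numpy as np, cv2
def ray(d,uv,z):
    uv=np.atleast_2d(np.asarray(uv,float)); T=d["camera_from_world"]; R,t=T[:3,:3],T[:3,3]
    r=np.c_[uv,np.ones(len(uv))]@np.linalg.inv(d["camera_matrix"]).T@R; c=-R.T@t
    return c+r*((np.asarray(z)-c[2])/r[:,2])[:,None]
def cloud(d):
    h,w=d["depth"].shape; u,v=np.meshgrid(np.arange(w),np.arange(h))
    K=d["camera_matrix"];T=d["camera_from_world"];z=d["depth"]
    p=np.stack([(u-K[0,2])/K[0,0]*z,(v-K[1,2])/K[1,1]*z,z],-1)-T[:3,3]
    return p@T[:3,:3]
def red(d):
    hsv=cv2.cvtColor(d["image"],cv2.COLOR_RGB2HSV); H,S,V=cv2.split(hsv)
    return (((H<8)|(H>172))&(S>150)&(V>50))
def rect(P):
    (c,s,a)=cv2.minAreaRect(P[:,:2].astype(np.float32)); return np.round(c,1),np.round(s,1),round(a,1),cv2.boxPoints((c,s,a)).round(0).tolist()
E
python3 - <<'E'
from h import *
d=dict(np.load("top0.npz")); C=cloud(d); X,Y,Z=C[...,0],C[...,1],C[...,2]
v,u=np.mgrid[:420,:560]
m=(Z>80)&(Z<105)&(u>225)&(u<350)&(v>65)&(v<165); print("panel",rect(C[m]),np.median(Z[m]))
m=(Z>10)&(Z<30)&(u>245)&(u<325)&(v>160)&(v<210); print("sill",rect(C[m]),np.median(Z[m]))
r=red(d)&(u>355)&(u<395)&(v>185)&(v<225); print("key",r.sum(),rect(C[r&(Z>48)]),rect(C[r]),np.percentile(Z[r],[10,50,90]))
r2=red(d)&(u>345)&(u<395)&(v>270)&(v<320); print("big",rect(C[r2&(Z>30)]),np.median(Z[r2]))
m=(Z>6)&(Z<20)&(u>350)&(u<400)&(v>180)&(v<240); print("pad",rect(C[m]))
cv2.imwrite("pics/crop.png",cv2.resize(d["image"][140:320,330:450,::-1],None,fx=3,fy=3,interpolation=cv2.INTER_CUBIC))
E
```

```text
panel (array([733.5, -17.3]), array([330.6, 262. ]), 88.9, [[599.0, -180.0], [861.0, -185.0], [868.0, 145.0], [606.0, 151.0]]) 91.42570821884074
sill (array([532.3, -12.3]), array([190.4, 130.6]), 89.5, [[466.0, -107.0], [597.0, -108.0], [598.0, 82.0], [468.0, 83.0]]) 19.787006106582158
key 117 (array([ 444.8, -320.4]), array([49.7, 25.5]), 5.4, [[419.0, -310.0], [421.0, -335.0], [471.0, -331.0], [468.0, -305.0]]) (array([ 447.4, -325.8]), array([53.8, 36.6]), 5.4, [[419.0, -310.0], [422.0, -347.0], [476.0, -342.0], [472.0, -305.0]]) [52.13776356 55.5500315  59.39445105]
big (array([ 142.7, -295.7]), array([34.3, 69.1]), 49.2, [[105.0, -286.0], [158.0, -331.0], [180.0, -305.0], [128.0, -260.0]]) 62.89274355078667
pad (array([ 437.1, -322.8]), array([153.5, 199.4]), 83.7, [[330.0, -388.0], [528.0, -410.0], [545.0, -257.0], [346.0, -236.0]])
```

View pics/crop.png

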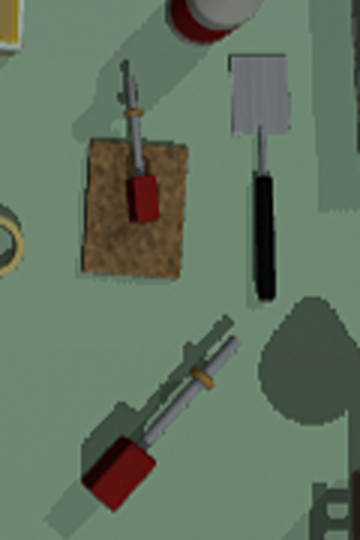

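The crop shows the small key on the cork pad: handle at top-image pixel (377,206), rod tip near (372,161). It measures 50 x 25.5 mm with its top at 56 mm, which matches. The other red key, with a 69 mm handle, is the look-alike. Moving over the key.

Emit:
{"api": "servo_tool", "payload": {
  "plan": "0 0 0 -0.1077 0.0854; 0 0 0 -0.1077 0.0854; 0 0 0 -0.1077 0.0854; -0.018 -0.0338 0 0 0.0854; -0.018 -0.0338 0 0 0.0854; -0.018 -0.0338 0 0 0.0854; -0.018 -0.0338 0 0 0.0854; -0.018 -0.0338 0 0 0.0854"
}}

```text
t: 0.77
tool_pos: [230.5, 374.3, 231.0]
orientation: [-3.141, -0.0, -3.046]
ft_force: [0.3, 0.7, 0.7]
grip_width: 85.1
grasp_force: 0.0
```

Emit:
{"api": "servo_tool", "payload": {
  "plan": "-0.018 -0.0338 0 0 0.0854; -0.018 -0.0338 0 0 0.0854; -0.018 -0.0338 0 0 0.0854; -0.018 -0.0338 0 0 0.0854; -0.018 -0.0338 0 0 0.0854; -0.018 -0.0338 0 0 0.0854; -0.018 -0.0338 0 0 0.0854; -0.018 -0.0338 0 0 0.0854"
}}

```text
t: 1.43
tool_pos: [399.5, 118.4, 231.3]
orientation: [3.142, 0.0, -3.047]
ft_force: [0.3, 1.1, 0.9]
grip_width: 85.3
grasp_force: 0.0
```

Emit:
{"api": "servo_tool", "payload": {
  "plan": "0 -0.0368 0 0 0.0854; 0 -0.0368 0 0 0.0854; 0 -0.0368 0 0 0.0854; 0 -0.0368 0 0 0.0854; 0 -0.0368 0 0 0.0854; 0 -0.0368 0 0 0.0854"
}}

```text
t: 1.93
tool_pos: [419.4, -101.4, 231.2]
orientation: [3.141, -0.0, -3.047]
ft_force: [1.3, 0.3, 0.0]
grip_width: 85.5
grasp_force: 0.0
```

```bash
python3 - <<'E'
from rig import imaging
from h import *
d=imaging.get_image("wrist"); np.savez("wristA.npz",**d); cv2.imwrite("pics/wristA.png",d["image"][:,:,::-1])
T=d["camera_from_world"]; print((-T[:3,:3].T@T[:3,3]).round(), T[2,:3].round(2))
E
```

```text
[ 336. -108.  375.] [ 0.32  0.03 -0.95]
```

Emit:
{"api": "servo_tool", "payload": {
  "plan": "0 -0.0365 0 0 0.0854; 0 -0.0365 0 0 0.0854; 0 -0.0365 0 0 0.0854; 0 -0.0365 0 0 0.0854; 0 -0.0365 0 0 0.0854; 0 -0.0365 0 0 0.0854; 0 0 0 0 0.0854"
}}

```text
t: 2.57
tool_pos: [440.6, -323.0, 229.8]
orientation: [-3.141, -0.001, -3.051]
ft_force: [-0.4, 0.9, -0.9]
grip_width: 85.5
grasp_force: 0.0
```

```bash
python3 - <<'E'
from rig import imaging
from h import *
d=imaging.get_image("wrist"); np.savez("wristB.npz",**d); cv2.imwrite("pics/wristB.png",d["image"][:,:,::-1])
a=dict(np.load("wristA.npz"))
cv2.imwrite("pics/wristAB.png",cv2.resize(np.hstack([a["image"],d["image"]])[:,:,::-1],(800,300)))
C=cloud(d);r=red(d);Z=C[...,2]; m=r&(Z>45)&(Z<70); print(r.sum(),m.sum(),np.median(Z[m]) if m.any() else 0); print(rect(C[m]))
E
```

```text
4675 2731 56.7946211824259
(array([ 530.2, -357.2]), array([ 70.9, 239.8]), 75.4, [[405.0, -361.0], [637.0, -422.0], [655.0, -353.0], [423.0, -293.0]])
```

View pics/wristAB.png

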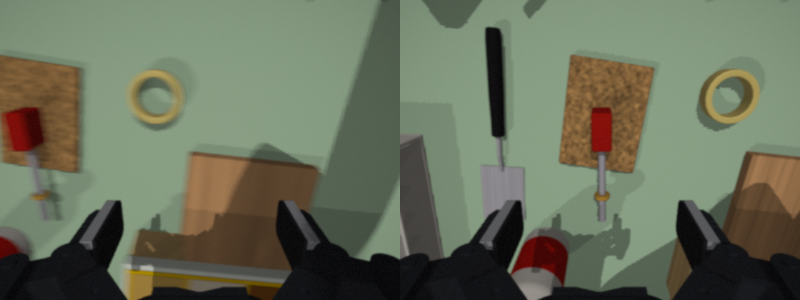

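Right half (view B): the handle top is centred at about full-image pixel (281,170) with the rod tip at (283,307), nearly in line with the fingers. The glue label also shows red at (190,370) and must be excluded.

```bash
python3 - <<'E'
from h import *
d=dict(np.load("wristB.npz")); C=cloud(d);r=red(d);Z=C[...,2]; v,u=np.mgrid[:420,:560]
m=r&(Z>50)&(Z<63)&(v<260); print(m.sum(),rect(C[m]))
# rod axis: steel ridge z~39 above surroundings
m=(Z>32)&(Z<48)&(v>215)&(v<312)&(u>262)&(u<302)&~r; P=C[m]; print(m.sum(), P[:,:2].min(0),P[:,:2].max(0)); print(np.polyfit(P[:,0],P[:,1],1))
tip=P[P[:,0]>P[:,0].max()-8].mean(0); print("tip",tip)
a=dict(np.load("wristA.npz")); C=cloud(a);Z=C[...,2]
m=(Z>15)&(Z<25)&(v>200)&(v<330)&(u>240)&(u<460)
P=C[m]; print("sill",rect(P))
E
```

```text
1557 (array([ 443.3, -319.5]), array([49.9, 24.5]), 4.7, [[417.0, -309.0], [419.0, -334.0], [469.0, -330.0], [467.0, -305.0]])
1039 [ 477.14316994 -320.87969015] [ 580.76659397 -300.37775265]
[ 1.04496529e-01 -3.66781401e+02]
tip [ 576.70963016 -306.51425659   38.37431022]
sill (array([534.3, -12.3]), array([190.3, 134.6]), 88.8, [[465.0, -106.0], [600.0, -109.0], [604.0, 81.0], [469.0, 84.0]])
```

Emit:
{"api": "servo_tool", "payload": {
  "plan": "0.0016 0.0029 0.038 0 0.0854; 0 0 0.038 0 0.0854; 0 0 0.038 0 0.0854; 0 0 0.038 0 0.0854; 0 0 0.038 0 0.0854; 0 0 0.016 0 0.0854; 0 0 0 0 0.0854; 0 0 0 0 0.04"
}}

```text
t: 3.28
tool_pos: [438.4, -313.9, 25.1]
orientation: [3.14, -0.001, -3.047]
ft_force: [0.6, -0.1, 0.6]
grip_width: 75.6
grasp_force: 0.0
```

Emit:
{"api": "servo_tool", "payload": {
  "plan": "0 0 0 0 0.01; 0 0 0 0 0.01; 0 0 0 0 0.01; 0 0 0 0 0.01; 0 0 0 0 0.01; 0 0 0 0 0.01"
}}

```text
t: 3.78
tool_pos: [439.3, -315.7, 26.9]
orientation: [-3.139, 0.002, -3.048]
ft_force: [-1.0, -0.9, 9.1]
grip_width: 25.3
grasp_force: 57.8
```

Emit:
{"api": "servo_tool", "payload": {
  "plan": "0 0 -0.01 0 0.01; 0 0 -0.02 0 0.01; 0 0 -0.03 0 0.01; 0 0 -0.02 0 0.01; 0 0 0 0.115 0.01; 0 0 0 0 0.01; 0 0 0 0 0.01"
}}

```text
t: 4.37
tool_pos: [438.4, -314.6, 105.6]
orientation: [3.142, 0.0, 3.124]
ft_force: [0.0, 0.1, -2.5]
grip_width: 25.1
grasp_force: 58.5
```

```bash
cat >> h.py <<'E'
def keymeas(d,obs,zt):
    # zt: handle top world z guess
    C=cloud(d);r=red(d);Z=C[...,2];v,u=np.mgrid[:420,:560]
    n,l=cv2.connectedComponents(r.astype(np.uint8)); 
    D=np.linalg.norm(C[...,:2]-obs["tool_pos"][:2],axis=-1)
    m=r&(abs(Z-zt)<8)&(D<60); print("top z",np.median(Z[m]),m.sum(),rect(C[m]))
    yaw=obs["orientation"][2]+np.pi; ax=np.array([np.cos(yaw),np.sin(yaw)]); q=C[...,:2]-obs["tool_pos"][:2]
    s=q@ax; w=q@np.array([-ax[1],ax[0]])
    m=(s>45)&(s<170)&(abs(w)<25)&(abs(Z-zt+17)<14)&(d["depth"]>0)&~r
    P=C[m]; print("rod n",m.sum(),"s max",np.percentile(s[m],98)); 
    for a,b in((45,70),(70,90),(115,130),(130,150)):
        k=m&(s>a)&(s<b); 
        if k.any(): print(a,b,k.sum(),"w",w[k].mean().round(1),"z",np.median(Z[k]).round(1), C[k].mean(0).round(1))
E
python3 - <<'E'
from rig import imaging,telemetry
from h import *
d=imaging.get_image("wrist"); o=telemetry.get_obs(); np.savez("wristC.npz",**d); cv2.imwrite("pics/wristC.png",d["image"][:,:,::-1])
print(o["tool_pos"],o["orientation"],o["ft_force"],o["grasp_force"],o["grip_width"])
keymeas(d,o,o["tool_pos"][2]+31)
E
```

```text
[ 438.22499538 -314.49400806  105.07700629] [ 3.14092919e+00 -6.61813089e-04  3.12407324e+00] [-0.55401101 -0.35458794 -2.75486992] 58.47585618495941 25.205110247770328
top z 135.3538181054098 8396 (array([ 442., -314.]), array([26. , 50.2]), 87.5, [[416.0, -326.0], [466.0, -328.0], [468.0, -302.0], [417.0, -300.0]])
rod n 390 s max 57.072601490324516
45 70 390 w -0.8 z 117.4 [ 489.2 -316.2  117.1]
```

View pics/wristC.png

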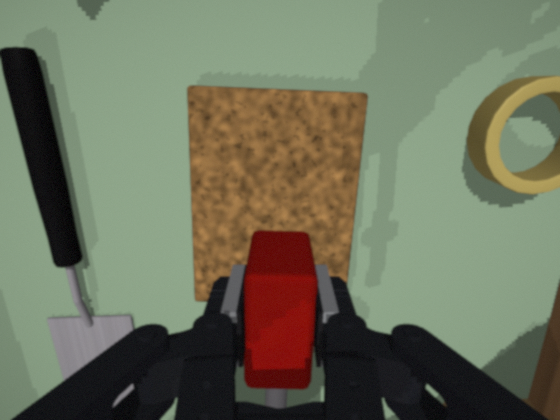

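The key is held square in the fingers, handle at about (280,310) with its rod ahead at (277,398). Carrying it to in front of the stand.

Emit:
{"api": "servo_tool", "payload": {
  "plan": "0.0012 0.0367 0 0 0.01; 0.0012 0.0367 0 0 0.01; 0.0012 0.0367 0 0 0.01; 0.0012 0.0367 0 0 0.01; 0.0012 0.0367 0 0 0.01; 0.0012 0.0367 0 0 0.01; 0.0012 0.0367 0 0 0.01; 0 0 0 0 0.01"
}}

```text
t: 5.08
tool_pos: [433.7, -52.4, 104.6]
orientation: [3.139, -0.003, 3.128]
ft_force: [-0.5, -0.5, -2.3]
grip_width: 25.3
grasp_force: 59.4
```

Emit:
{"api": "servo_tool", "payload": {
  "plan": "0 0 0.03 0 0.01; 0 0 0.03 0 0.01; 0 0 0.008 0 0.01; 0 0 0 0 0.01; 0 0 0 0 0.01"
}}

```text
t: 5.5
tool_pos: [435.4, -57.9, 37.4]
orientation: [3.141, -0.002, 3.122]
ft_force: [0.7, 0.1, -0.9]
grip_width: 25.1
grasp_force: 59.4
```

```bash
python3 - <<'E'
from rig import imaging,telemetry
from h import *
o=telemetry.get_obs(); print(o["tool_pos"],o["orientation"],o["ft_force"],o["ft_torque"])
for n in("side","top"):
    d=imaging.get_image(n); np.savez(n+"D.npz",**d)
    tp=o["tool_pos"]+[142,-2.5,8.5]; T=d["camera_from_world"];p=d["camera_matrix"]@(T[:3,:3]@tp+T[:3,3]);p=(p[:2]/p[2]).round().astype(int);print(n,"expected tip px",p)
    x0,y0=p-[75,55]; c=d["image"][y0:y0+100,x0:x0+130,::-1]; cv2.imwrite(f"pics/{n}Dc.png",cv2.resize(c,None,fx=4,fy=4)); print("origin",x0,y0)
a,b=cv2.imread("pics/sideDc.png"),cv2.imread("pics/topDc.png"); cv2.imwrite("pics/D.png",cv2.resize(np.hstack([a,b]),(800,308)))
E
```

```text
[435.35267802 -57.93311231  37.420201  ] [ 3.14109143e+00 -1.50503672e-03  3.12164640e+00] [ 0.6853968   0.08100408 -0.93610843] [-0.01783883 -0.01207067  0.03035574]
side expected tip px [344 213]
origin 269 158
top expected tip px [300 165]
origin 225 110
```

View pics/D.png

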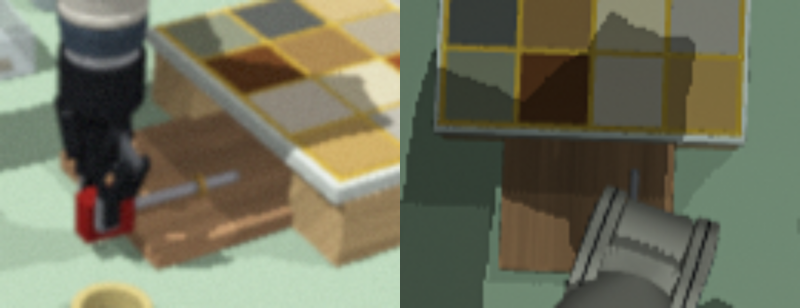

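Left (side crop): the tip is at full pixel ≈(346,215), brass collar ≈(335,218). Right (top crop): the tip is at ≈(301,165), in front of the panel edge. Triangulating the tip.

```bash
python3 - <<'E'
from h import *
s=dict(np.load("sideD.npz"));t=dict(np.load("topD.npz"))
P=[d["camera_matrix"]@d["camera_from_world"][:3] for d in(s,t)]
X=cv2.triangulatePoints(P[0],P[1],np.array([[346.3],[215.2]]),np.array([[301.],[164.6]])); print("tri",(X[:3]/X[3]).ravel())
for z in(38,46): print(z,ray(s,[346.3,215.2],[z]),ray(t,[301,164.6],[z]))
# stand-side edges again, front edge of panel & sill in top view
C=cloud(s); im=s["image"]; v,u=np.mgrid[:420,:560]
# rod points in side depth
rod=(abs(C[...,1]+60)<12)&(C[...,0]>490)&(C[...,0]<600)&(C[...,2]>28)&(C[...,2]<62)
p=C[rod]; 
for a,b in((490,510),(510,530),(530,545),(545,560),(560,590)):
    q=p[(p[:,0]>a)&(p[:,0]<b)]; print(a,b,len(q),np.median(q,0) if len(q) else "", q.max(0) if len(q) else "")
E
```

```text
tri [580.36862226 -65.30242031  39.65613445]
38 [[582.26320143 -63.41272023  38.        ]] [[580.14337605 -65.06489566  38.        ]]
46 [[575.0793071  -73.09740329  46.        ]] [[578.72787868 -64.78844445  46.        ]]
490 510 21 [499.03240071 -63.03890456  45.89795524] [508.3679001  -57.33037143  51.76530196]
510 530 25 [518.6176336  -65.09516689  45.73352232] [528.12711607 -58.28642425  50.1946065 ]
530 545 28 [535.24300236 -66.31375475  47.00750758] [542.2126406  -52.42674099  55.25950221]
545 560 17 [552.55446278 -65.99244618  46.8936823 ] [559.97721315 -61.5851937   50.33479018]
560 590 20 [569.54257036 -67.35510223  46.8291625 ] [577.09473737 -61.4771372   51.57302846]
```

Emit:
{"api": "servo_tool", "payload": {
  "plan": "0 0 0 -0.026 0.01; -0.015 -0.0004 0 0 0.01; -0.015 -0.0004 0 0 0.01; -0.015 -0.0004 0 0 0.01; -0.015 -0.0004 0 0 0.01; 0 0 0 0 0.01; 0 0 0 0 0.01"
}}

```text
t: 6.18
tool_pos: [496.3, -59.4, 38.1]
orientation: [-3.141, 0.001, -3.136]
ft_force: [-0.2, -0.5, -1.8]
grip_width: 25.6
grasp_force: 59.5
```

Emit:
{"api": "servo_tool", "payload": {
  "plan": "-0.004 0 0 0 0.01; -0.004 0 0 0 0.01; 0 0 0 0 0.01; 0 0 0 0 0.01"
}}

```text
t: 6.52
tool_pos: [503.5, -59.1, 37.5]
orientation: [-3.142, 0.0, -3.136]
ft_force: [0.2, 1.7, -2.5]
grip_width: 25.7
grasp_force: 59.5
```

Emit:
{"api": "servo_tool", "payload": {
  "plan": "-0.002 0 0 0 0.01; -0.002 0 0 0 0.01; 0 0 0 0 0.01; 0 0 0 0 0.01"
}}

```text
t: 6.85
tool_pos: [507.6, -59.0, 37.2]
orientation: [3.142, -0.0, -3.136]
ft_force: [-0.2, -0.1, -2.1]
grip_width: 24.9
grasp_force: 59.5
```

Emit:
{"api": "servo_tool", "payload": {
  "plan": "-0.002 0 0 0 0.01; -0.002 0 0 0 0.01; 0 0 0 0 0.01; 0 0 0 0 0.01"
}}

```text
t: 7.18
tool_pos: [511.7, -59.0, 37.3]
orientation: [-3.142, 0.0, -3.136]
ft_force: [0.0, 0.5, -2.5]
grip_width: 25.4
grasp_force: 59.5
```

Emit:
{"api": "servo_tool", "payload": {
  "plan": "-0.002 0 0 0 0.01; -0.001 0 0 0 0.01; 0 0 0 0 0.01; 0 0 0 0 0.01"
}}

```text
t: 7.52
tool_pos: [514.5, -59.0, 37.2]
orientation: [3.142, -0.0, -3.136]
ft_force: [-0.7, 0.7, -1.8]
grip_width: 25.4
grasp_force: 59.5
```

Emit:
{"api": "servo_tool", "payload": {
  "plan": "-0.002 0 0 0 0.01; -0.001 0 0 0 0.01; 0 0 0 0 0.01; 0 0 0 0 0.01"
}}

```text
t: 7.85
tool_pos: [517.3, -59.0, 37.1]
orientation: [3.142, -0.001, -3.136]
ft_force: [-2.1, -0.7, -1.5]
grip_width: 25.3
grasp_force: 59.9
```

Emit:
{"api": "servo_tool", "payload": {
  "plan": "-0.002 0 0 0 0.01; -0.002 0 0 0 0.01; -0.001 0 0 0 0.01; 0 0 0 0 0.01; 0 0 0 0 0.01"
}}

```text
t: 8.27
tool_pos: [522.3, -59.0, 37.1]
orientation: [-3.142, -0.001, -3.136]
ft_force: [-4.8, -1.3, -1.7]
grip_width: 25.3
grasp_force: 60.4
```

Emit:
{"api": "servo_tool", "payload": {
  "plan": "-0.0001 0.0015 0 0 0.01; 0 0.0015 0 0 0.01; 0 0 0 0 0.01; 0 0 0 0 0.01"
}}

```text
t: 8.6
tool_pos: [522.3, -56.4, 37.1]
orientation: [-3.141, -0.001, -3.137]
ft_force: [-5.7, -2.0, -1.8]
grip_width: 25.5
grasp_force: 62.9
```

Emit:
{"api": "servo_tool", "payload": {
  "plan": "-0.0001 0.0018 0 0 0.01; 0 0.0018 0 0 0.01; 0 0 0 0 0.01; 0 0 0 0 0.01"
}}

```text
t: 8.93
tool_pos: [522.3, -52.8, 37.1]
orientation: [-3.141, -0.001, -3.137]
ft_force: [-5.0, -3.7, -1.9]
grip_width: 25.4
grasp_force: 62.9
```

Emit:
{"api": "servo_tool", "payload": {
  "plan": "-0.0001 0.0018 0 0 0.01; 0 0.0018 0 0 0.01; 0 0 0 0 0.01; 0 0 0 0 0.01"
}}

```text
t: 9.27
tool_pos: [522.4, -49.1, 37.1]
orientation: [-3.141, -0.001, -3.137]
ft_force: [-5.2, -2.9, -1.5]
grip_width: 25.4
grasp_force: 62.9
```

Emit:
{"api": "servo_tool", "payload": {
  "plan": "-0.0001 0.0018 0 0 0.01; 0 0.0018 0 0 0.01; 0 0 0 0 0.01; 0 0 0 0 0.01"
}}

```text
t: 9.6
tool_pos: [522.4, -45.5, 37.0]
orientation: [-3.141, -0.001, -3.137]
ft_force: [-5.1, -3.3, -2.1]
grip_width: 25.2
grasp_force: 62.9
```

Emit:
{"api": "servo_tool", "payload": {
  "plan": "-0.0001 0.0018 0 0 0.01; 0 0.0018 0 0 0.01; 0 0 0 0 0.01; 0 0 0 0 0.01"
}}

```text
t: 9.93
tool_pos: [522.5, -42.0, 37.1]
orientation: [-3.141, -0.001, -3.137]
ft_force: [-5.7, -3.0, -2.6]
grip_width: 25.2
grasp_force: 62.9
```

Emit:
{"api": "servo_tool", "payload": {
  "plan": "-0.0001 0.0018 0 0 0.01; 0 0.0018 0 0 0.01; 0 0 0 0 0.01; 0 0 0 0 0.01"
}}

```text
t: 10.27
tool_pos: [522.6, -38.3, 37.0]
orientation: [-3.141, -0.001, -3.137]
ft_force: [-6.2, -3.0, -2.5]
grip_width: 25.1
grasp_force: 62.9
```

Emit:
{"api": "servo_tool", "payload": {
  "plan": "0 0.0018 0 0 0.01; 0 0.0018 0 0 0.01; 0 0 0 0 0.01; 0 0 0 0 0.01"
}}

```text
t: 10.6
tool_pos: [522.6, -34.7, 37.1]
orientation: [-3.141, -0.001, -3.137]
ft_force: [-5.3, -2.1, -2.0]
grip_width: 25.5
grasp_force: 62.8
```

Emit:
{"api": "servo_tool", "payload": {
  "plan": "0 0.0018 0 0 0.01; 0 0.0018 0 0 0.01; 0 0 0 0 0.01; 0 0 0 0 0.01"
}}

```text
t: 10.93
tool_pos: [522.6, -31.1, 37.1]
orientation: [-3.141, -0.001, -3.137]
ft_force: [-4.9, -2.3, -1.5]
grip_width: 25.5
grasp_force: 62.8
```

Emit:
{"api": "servo_tool", "payload": {
  "plan": "0 0.0018 0 0 0.01; 0 0.0018 0 0 0.01; 0 0 0 0 0.01; 0 0 0 0 0.01"
}}

```text
t: 11.27
tool_pos: [522.5, -27.5, 37.0]
orientation: [-3.141, -0.001, -3.137]
ft_force: [-5.4, -1.9, -1.5]
grip_width: 25.4
grasp_force: 62.7
```

Emit:
{"api": "servo_tool", "payload": {
  "plan": "0 0.0018 0 0 0.01; 0 0.0018 0 0 0.01; 0 0 0 0 0.01; 0 0 0 0 0.01"
}}

```text
t: 11.6
tool_pos: [522.5, -23.9, 37.0]
orientation: [-3.141, -0.001, -3.137]
ft_force: [-5.0, -2.7, -2.8]
grip_width: 25.5
grasp_force: 62.6
```

Emit:
{"api": "servo_tool", "payload": {
  "plan": "0 0.0018 0 0 0.01; 0 0.0018 0 0 0.01; 0 0 0 0 0.01; 0 0 0 0 0.01"
}}

```text
t: 11.93
tool_pos: [523.9, -19.9, 37.5]
orientation: [3.141, 0.002, -3.136]
ft_force: [-0.3, 0.7, -2.4]
grip_width: 25.0
grasp_force: 59.6
```

The push fell from 5 N to nothing, so the rod has dropped into the slot. Pushing in gently.

Emit:
{"api": "servo_tool", "payload": {
  "plan": "-0.002 0 0 0 0.01; -0.002 0 0 0 0.01; -0.002 0 0 0 0.01; 0 0 0 0 0.01"
}}

```text
t: 12.27
tool_pos: [529.7, -20.0, 37.3]
orientation: [-3.142, 0.001, -3.136]
ft_force: [-0.2, 1.1, -2.6]
grip_width: 25.3
grasp_force: 59.6
```

Emit:
{"api": "servo_tool", "payload": {
  "plan": "-0.003 -0.0001 0 0 0.01; -0.003 -0.0001 0 0 0.01; -0.002 0 0 0 0.01; 0 0 0 0 0.01; 0 0 0 0 0.01"
}}

```text
t: 12.68
tool_pos: [537.0, -20.1, 37.2]
orientation: [3.142, -0.0, -3.136]
ft_force: [0.3, 0.3, -1.5]
grip_width: 25.1
grasp_force: 59.6
```

Emit:
{"api": "servo_tool", "payload": {
  "plan": "-0.003 -0.0001 0 0 0.01; -0.003 -0.0001 0 0 0.01; -0.003 -0.0001 0 0 0.01; 0 0 0 0 0.01; 0 0 0 0 0.01"
}}

```text
t: 13.1
tool_pos: [546.1, -20.4, 37.2]
orientation: [-3.142, 0.0, -3.136]
ft_force: [0.2, -0.1, -2.3]
grip_width: 25.0
grasp_force: 59.6
```

Emit:
{"api": "servo_tool", "payload": {
  "plan": "-0.002 -0.0001 0 0 0.01; -0.002 -0.0001 0 0 0.01; -0.002 0 0 0 0.01; 0 0 0 0 0.01; 0 0 0 0 0.01"
}}

```text
t: 13.52
tool_pos: [552.0, -20.5, 37.3]
orientation: [-3.142, -0.0, -3.136]
ft_force: [-0.1, -0.2, -2.1]
grip_width: 25.2
grasp_force: 59.6
```

Emit:
{"api": "servo_tool", "payload": {
  "plan": "-0.001 0 0 0 0.01; -0.001 0 0 0 0.01; 0 0 0 0 0.01; 0 0 0 0 0.01"
}}

```text
t: 13.85
tool_pos: [553.7, -20.5, 37.2]
orientation: [3.142, -0.001, -3.136]
ft_force: [-1.8, 0.1, -2.0]
grip_width: 25.1
grasp_force: 59.7
```

Emit:
{"api": "servo_tool", "payload": {
  "plan": "-0.001 0 0 0 0.01; 0 0 0 0 0.01; 0 0 0 0 0.01"
}}

```text
t: 14.1
tool_pos: [554.8, -20.5, 37.2]
orientation: [-3.142, -0.0, -3.136]
ft_force: [-2.5, -0.4, -1.2]
grip_width: 25.2
grasp_force: 59.7
```

Collar contact at TCP x≈553.6. Easing off, then lowering onto the sill.

Emit:
{"api": "servo_tool", "payload": {
  "plan": "0.0008 0 0.001 0 0.01; 0 0 0.001 0 0.01; 0 0 0 0 0.01; 0 0 0 0 0.01; 0 0 0 0 0.01"
}}

```text
t: 14.52
tool_pos: [554.1, -20.5, 35.3]
orientation: [3.142, -0.0, -3.136]
ft_force: [-2.0, -0.5, -1.3]
grip_width: 25.1
grasp_force: 59.6
```

Emit:
{"api": "servo_tool", "payload": {
  "plan": "0 0 0.0008 0 0.01; 0 0 0 0 0.01; 0 0 0 0 0.01; 0 0 0 0 0.01"
}}

```text
t: 14.85
tool_pos: [554.2, -20.5, 34.9]
orientation: [-3.141, 0.001, -3.136]
ft_force: [-4.1, -0.3, 5.4]
grip_width: 24.9
grasp_force: 60.3
```

Emit:
{"api": "servo_tool", "payload": {
  "plan": "0 0 -0.0005 0 0.01; 0.0003 0 0 0 0.01; 0 0 0 0 0.01; 0 0 0 0 0.01; 0 0 0 0 0.01"
}}

```text
t: 15.27
tool_pos: [554.0, -20.5, 35.0]
orientation: [3.142, 0.0, -3.136]
ft_force: [-1.0, -0.0, 0.1]
grip_width: 25.5
grasp_force: 59.7
```

Emit:
{"api": "servo_tool", "payload": {
  "plan": "0.0002 0 0 0 0.01; 0 0 0 0 0.01; 0 0 0 0 0.01; 0 0 0 0 0.01"
}}

```text
t: 15.6
tool_pos: [553.8, -20.5, 35.0]
orientation: [-3.142, 0.0, -3.136]
ft_force: [-1.0, -0.9, 0.6]
grip_width: 25.0
grasp_force: 59.6
```

Now release gradually and look.

Emit:
{"api": "servo_tool", "payload": {
  "plan": "0 0 0 0 0.026; 0 0 0 0 0.028; 0 0 0 0 0.03; 0 0 0 0 0.034; 0 0 0 0 0.04; 0 0 0 0 0.05; 0 0 0 0 0.05; 0 0 0 0 0.05"
}}

```text
t: 16.27
tool_pos: [553.7, -20.5, 35.0]
orientation: [-3.142, 0.0, -3.136]
ft_force: [-0.6, -0.1, 0.6]
grip_width: 49.9
grasp_force: 0.0
```

```bash
python3 - <<'E'
from rig import imaging,telemetry
from h import *
o=telemetry.get_obs(); print(o["tool_pos"],o["ft_force"],o["grip_width"])
d=imaging.get_image("wrist"); np.savez("wristE.npz",**d); cv2.imwrite("pics/wristE.png",d["image"][:,:,::-1])
keymeas(d,o,64)
E
```

```text
[553.66500398 -20.52170389  35.00326121] [-0.62814478 -0.05969248  0.64272839] 49.881476711582124
top z 64.71433734098326 8578 (array([557.2, -19.9]), array([25.8, 50.9]), 88.8, [[531.0, -32.0], [582.0, -33.0], [583.0, -8.0], [532.0, -6.0]])
rod n 393 s max 56.5709373606372
45 70 393 w -0.6 z 47.0 [604.3 -20.9  46.7]
```

View pics/wristE.png

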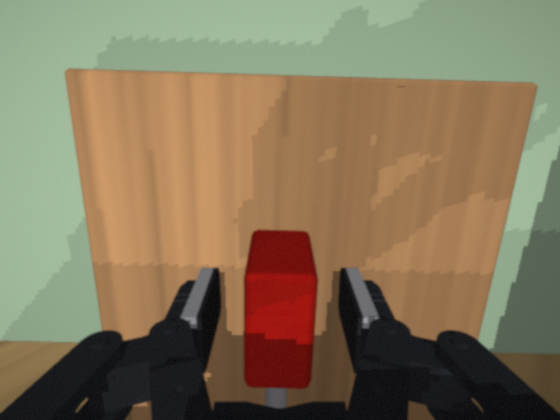

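The fingers are clear and the handle, at about (280,310), stands upright on the sill. Its centre measures (557.2, -19.9), about x = -100 mm in the stand's frame, with no kick-back. Retreating upward.

Emit:
{"api": "servo_tool", "payload": {
  "plan": "0 0 -0.01 0 0.05; 0 0 -0.02 0 0.05; 0 0 -0.03 0 0.05; 0 0 -0.035 0 0.05; 0 0 -0.035 0 0.05; 0.02 0 -0.02 0 0.05; 0 0 0 0 0.05; 0 0 0 0 0.05"
}}

```text
t: 16.98
tool_pos: [533.7, -20.7, 186.9]
orientation: [-3.141, 0.003, -3.136]
ft_force: [-0.0, -0.5, -1.1]
grip_width: 50.0
grasp_force: 0.0
```

```bash
python3 - <<'E'
from rig import imaging,telemetry
from h import *
o=telemetry.get_obs(); print(o["tool_pos"],o["ft_force"])
d=imaging.get_image("wrist"); C=cloud(d);Z=C[...,2];m=red(d)&(Z>55)&(Z<72)&(abs(C[...,1]+20)<50)&(C[...,0]<600); print(m.sum(),rect(C[m]),np.median(Z[m]))
s=imaging.get_image("side"); cv2.imwrite("pics/end.png",cv2.resize(s["image"][140:300,240:470,::-1],None,fx=3,fy=3))
E
```

```text
[533.73243483 -20.6532428  186.86412908] [-0.00451962 -0.46665247 -1.05270826]
2037 (array([556.8, -19.7]), array([25.2, 49.1]), 88.4, [[532.0, -32.0], [581.0, -33.0], [582.0, -8.0], [533.0, -6.0]]) 64.71842297790401
```

View pics/end.png

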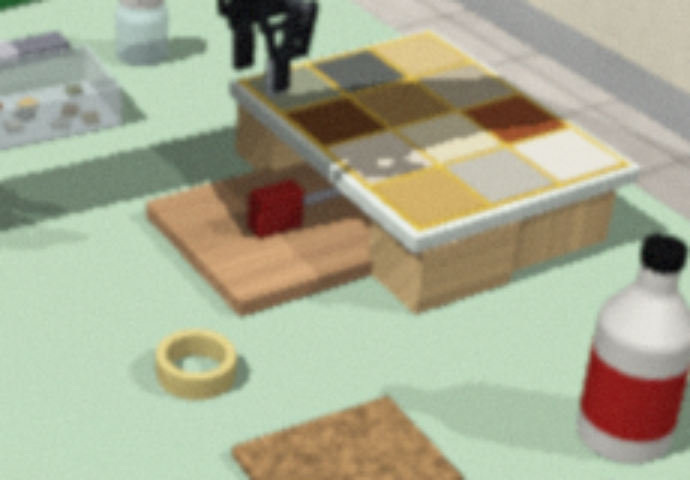

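The key rests upright on the sill with its handle at crop pixel (275,207) and its rod under the panel. The gripper is clear, and the tape, glue and tub in this crop look undisturbed.

```bash
python3 -c "
from rig import finish_job
print(finish_job())"
```

```text
the job is handed in; nothing more can be done
None
```

The small red key is in the slot up to its collar and its handle rests upright on the sill; no reading showed more than about 7 N against the strip or sill, and I handed the job in about 17 s into the 51 s limit.

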